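# Clamp a glass blank in the edge-polishing jig

### The job

Clamp the thick glass disc in the edge-polishing jig: slide it across the jig plate until it sits fully home against both faces of the V stop, then push the toggle clamp's lever over and down until it snaps past its dead point and locks, with the rubber foot holding the disc. Work by pushing alone: the disc must stay flat on the plate, never lifted or tipped, and the other things on the bench stay where they are.

Things in the scene. Friction and masses are not known exactly. Their poses are not given: they have to be found in the camera images.
- jig: Jig bolted to the bench: aluminium plate 330 x 170 x 12 mm with V stop and toggle clamp. Origin: at bench level below where the disc's centre belongs. x points along the plate from the V's open mouth to the clamp: the disc is pushed home, and the lever thrown, along +x; y across, z up. Plate top z = 12 mm, x -165 to 165, y -85 to 85. V stop: two steel bars 26 mm high above the plate.
- seat (a point): On the plate's top: where the centre of the disc's underside is when it is fully home. Axes as the jig's. The V's faces stand 40 degrees either side of x and touch the seated disc at x = 29, y = +-34 mm. While the lever is up, the clamp's raised arm leans over the V: nothing of it is in front of x = 0 or higher than 160 mm above the bench, and in front of x = 40 mm nothing is lower than 100 mm.
- blank: The loose thick glass disc to be clamped, dark cobalt blue like some other glass here: 90 mm in diameter, 35 mm thick, about 0.55 kg, lying flat on the jig plate before the V, 60 to 100 mm short of home. Origin: centre of its underside. It slides under a push of 2 to 5 N.
- lever (a joint): Clamp lever angle, rad: 0 = fully open (upright, leaning back a little), growing as it goes over to +x of the jig and down; 1.20 = dead point; 1.32 = locked on its stop, nearly level. Turns with 1 to 2 N at the grip and stays where left; from about 0.92, where the foot meets the disc, it takes up to about 7 N and springs back if let go; past the dead point it snaps on by itself and stays.
- lever_pivot (a point): Centre of the lever's pivot pin, at x = 96, y = 0, z = 32 mm in the jig's frame. Axes as the jig's; the lever turns about the y axis.
- lever_tip (a point): Free end of the lever, on the centre line of its dark rubber grip, 160 mm from the pivot. The grip is a bar 103 mm long, 22 mm wide (along y) and 13 mm thick that ends here. The line from pivot to this point is 1.34 rad above +x of the jig at lever = 0 (this point 188 mm above the bench) and falls one for one with the joint to 0.02 rad when locked (36 mm above the bench).
- lever_grip (a point): On the grip's centre line, 29 mm before its free end, 131 mm from the pivot: where to push. The grip's face towards -x of the jig while it is up becomes its top when it is down. 160 mm above the bench at lever = 0, 36 mm when locked.
- clamp_foot: Round rubber foot, 22 mm in diameter, on the clamp arm's spring-cushioned spindle; origin at the middle of its underside. About 118 mm above the bench while the lever is up; comes down on the disc's top near its centre as the lever is thrown.
- coarse_pad: Loose bystander beside the jig: polishing hand pad, 90 x 55 x 26 mm. Origin under its centre.
- fine_pad: Loose bystander beside the jig: polishing hand pad, 90 x 55 x 26 mm. Origin under its centre.
- wrench: Loose bystander beside the jig: flat steel wrench, 170 mm long along x. Origin under its middle.
- paperweight: Loose bystander beside the jig: olive glass paperweight, 68 mm wide, 45 mm high. Origin under its centre.
- spray_bottle: Loose bystander: white spray bottle with trigger head, 74 mm wide, 220 mm high. Origin under its centre.
- tumbler: Loose bystander: cobalt glass tumbler, 78 mm wide, 100 mm high. Origin under its centre.
- compound_jar: Loose bystander: white jar, 64 mm wide, 75 mm high. Origin under its centre.

How it is judged (in metres and radians):
On the way, in this order (a step that is already met when the one before it is completed fails the run):
1. the disc sits home in the V with the clamp still open (distance between blank and seat below 0.004 m and value of joint lever below 0.8 rad), for 0.2 s.
2. the lever is past its dead point and locked (value of joint lever above 1.27 rad), for 0.2 s.
At the end, for the whole second after the job is handed in: The lever is locked past its dead point (joint above 1.27 rad), the disc lies flat (within 0.05 rad) and at rest with its underside's centre within 4 mm of the seat, and the rubber foot presses on it with more than 10 N (value of joint lever above 1.27 rad and distance between blank and seat below 0.004 m and angle between blank's own z axis and vertical below 0.05 rad and contact force between clamp_foot and blank above 10 N and linear speed of blank below 0.02 m/s); the robot touches nothing.
It fails at once if the disc is lifted more than 8 mm off the plate, tipped, or pushed off it (z of blank in the frame of jig above 0.02 m or z of blank in the frame of jig below 0.004 m or angle between blank's own z axis and vertical above 0.15 rad).
It fails at once if another thing on the bench is moved by more than 20 mm (distance of any of coarse_pad, wrench, paperweight, fine_pad, spray_bottle, tumbler, compound_jar from where it was at the start of the episode above 0.02 m).
It also fails if it takes over 54 s, if anything falls off the work surface, if the arm or the gripper's body presses on something with over 40 N, if the wrist force passes 120 N, or if a joint passes its speed limit or range.

### The arm

A 6-joint arm with a two-finger parallel gripper is mounted at the origin on the work surface. World frame = base frame: x ahead of the robot, y to its left, z up, the work surface at z = 0. Lengths are in mm, angles in rad, forces in N, time in s.
With the tool pointing down it reaches from about 350 to 975 mm from the base axis. Payload 7.1 kg.
Tool frame: the origin (TCP) lies on the front face of the gripper's body, between the roots of the fingers; the fingertips stand 80 mm ahead of it and the grasp point (between the pads) lies 61 mm ahead of it (env.tips_ahead is the distance from the TCP to the fingertips, in mm); z points along the fingers, y is the line along which they close (so a half turn about z gives the same grasp; the last joint's range is limited). The gripper opens to 88 mm and grips with 3 to 60 N. Pads are 20 mm wide; open, the fingers measure 115 mm over their backs; the gripper's body (75 mm by 178 mm) begins 61 mm behind the grasp point.
Start: joints at [1.226, 0.423, 1.63, -0, 1.089, -0.019], TCP at [200.01, 592.116, 302.675] pointing down, gripper open.
Joint ranges: [-3, 3], [-0.9, 2.11], [0.09, 2.58], [-1.31, 4.45], [0.11, 2.69], [-2.54, 2.54]. Speed limits (rad/s): [2.39, 2.39, 3.01, 3.14, 3.14, 3.14].

### API

Orientations are given as a unit quaternion [x, y, z, w].
In Python, from station import env, set_gripper, viewer, workorder gives the robot as it stands. Calls block until the motion is done:
- env.reach(position, orientation): joint-space move of the TCP to a pose.
- env.move_l(position, rot=None, rate=150, f_stop=None): straight line of the TCP; rot=None keeps the orientation; rate is the mean speed in mm/s. With f_stop (N) it stops when the force on the tool has changed by that much, and returns True; else False.
- env.move_joints(angles): joint-space move.
- set_gripper(opening): finger opening in mm; the grip force is fixed at half the most; returns when the fingers have stopped.
- env.hold(seconds).
- env.ik(position, orientation): joint angles nearest the present ones, or None.
- env.read_state(): the state.
- viewer.camera(name): name is "scene" or "top" or "wrist"; returns the picture (400x640x3 uint8, blue, green, red); there is no depth.
- viewer.camera_params(name): a dict with "fx", "fy", "cx", "cy" (pixels), "dist" ([k1, k2, p1, p2, k3] as OpenCV has them; the pictures are not rectified), "pose" (4x4, takes a point from camera to world coordinates); the wrist camera has in their place "tool_from_camera" (4x4, takes a point from camera to tool coordinates, whose origin is the TCP and whose axes are the flange's). Camera axes: x right, y up, looking along -z (the intrinsics and any distortion apply to the point x, -y, -z); pixel columns grow to the right and rows downward; lengths in mm; the calibration is good to about 2 mm. A picture is of the moment at which its call begins: read the wrist's pose just before it. camera_params takes no time and is no camera call.
A pose or a line that the arm cannot do raises env.IKError and nothing moves.
- workorder.sign_off(): hands the job in; it is judged then, once.
The state is a dict: "time_s": time; "qpos": joint angles; "dq": joint speeds; "tau": joint torques, N m; "tool_pos": TCP position; "orientation": TCP orientation; "force": force on the tool from outside, world axes, zero at the start; "wrist_torque": the same for the moment, N m; "width": finger opening in mm; "grip_force": force on a finger pad.
Only numpy, scipy, OpenCV 4.12 (cv2) and the standard library are available. Lean on these libraries where they do the work, as an engineer would, in place of code of your own. Each camera call takes 0.05 s, during which the arm holds its last target. There are 200 camera calls.

## Working session

There is one attempt and no reset: what is moved stays moved. The work goes in short steps, each a Python script; the robot and the scene stay as the last script left them, time stands still between calls to the robot, and variables do not carry over. Pictures are saved under pics/ and viewed, at most 10 in all, crops included, and the job is handed in when it is done.

```bash
ls; mkdir -p pics; python3 - <<'E'
from station import env, viewer
import cv2
for n in ("scene","top"):
    cv2.imwrite(f"pics/{n}0.png",viewer.camera(n))
    print(n,viewer.camera_params(n))
s=env.read_state();print(s["time_s"],s["tool_pos"],s["orientation"],s["force"])
E
```

```text
pics
scene {'fx': 512.9225441226952, 'fy': 512.9225441226952, 'cx': 318.6815532740628, 'cy': 200.95285179302405, 'dist': array([-0.15004914,  0.        ,  0.        ,  0.        ,  0.        ]), 'pose': array([[ 8.30427354e-01, -3.99732897e-01,  3.88077337e-01,
         1.19684208e+03],
       [ 5.57125181e-01,  5.97563813e-01, -5.76653295e-01,
        -1.00702889e+03],
       [-1.39368090e-03,  6.95076327e-01,  7.18934599e-01,
         1.39778817e+03],
       [ 0.00000000e+00,  0.00000000e+00,  0.00000000e+00,
         1.00000000e+00]])}
top {'fx': 367.4702602728178, 'fy': 367.4702602728178, 'cx': 318.2309238755096, 'cy': 192.10449447672679, 'dist': array([0.02358095, 0.        , 0.        , 0.        , 0.        ]), 'pose': array([[ 1.03027933e-02,  9.76758037e-01, -2.14097150e-01,
         2.92600683e+02],
       [-9.99934715e-01,  1.11218257e-02,  2.62129591e-03,
        -4.33783954e+00],
       [ 4.94152303e-03,  2.14056166e-01,  9.76808855e-01,
         1.19734464e+03],
       [ 0.00000000e+00,  0.00000000e+00,  0.00000000e+00,
         1.00000000e+00]])}
0.1 [199.87806967 591.75992522 301.97807861] [ 1.62177521e-01  9.86761353e-01 -6.83055818e-04 -1.33545522e-04] [ 0.56143706 -0.02842604  1.16833602]
```

View pics/top0.png

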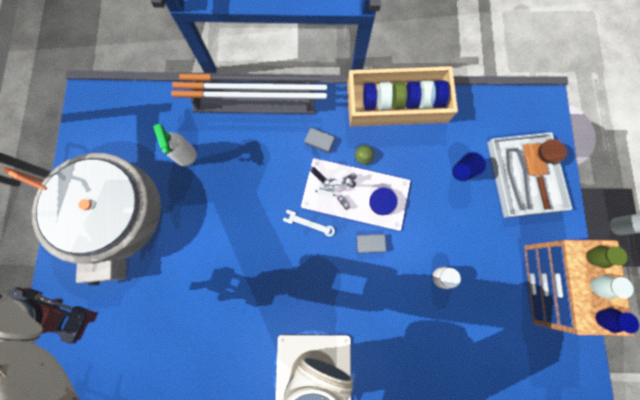

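View pics/scene0.png

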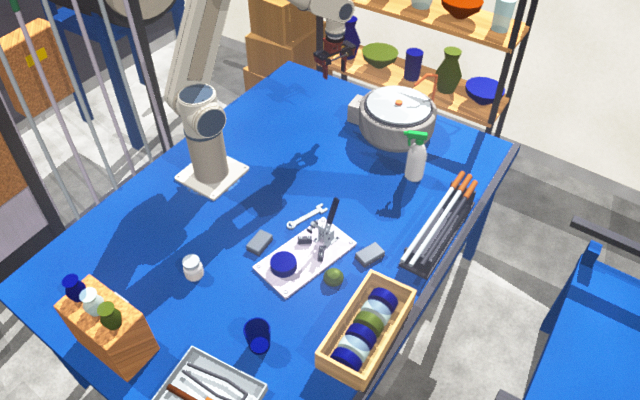

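The top view shows the jig plate (corners about (313,160), (410,180), (402,230), (303,210)). The disc is at (384,201) and the clamp is on the left, so jig +x points roughly along world +y. I'll enlarge both views for exact corners.

```bash
python3 - <<'E'
import cv2
a=cv2.imread("pics/top0.png")[145:245,290:420]; b=cv2.imread("pics/scene0.png")[190:300,240:370]
cv2.imwrite("pics/topc.png",cv2.resize(a,None,fx=6,fy=6,interpolation=cv2.INTER_CUBIC)[:600,:800])
cv2.imwrite("pics/scenec.png",cv2.resize(b,None,fx=5.4,fy=5.4,interpolation=cv2.INTER_CUBIC))
E
```

```text
(no output)
```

View pics/topc.png

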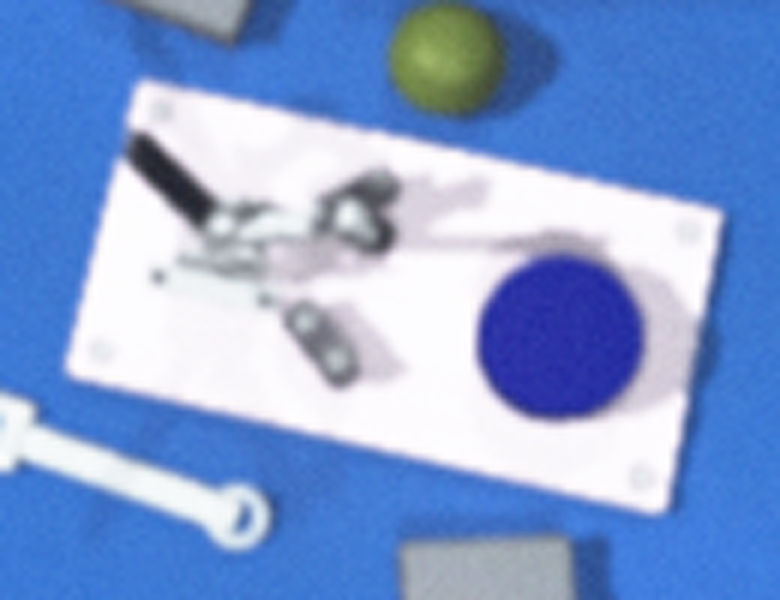

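View pics/scenec.png

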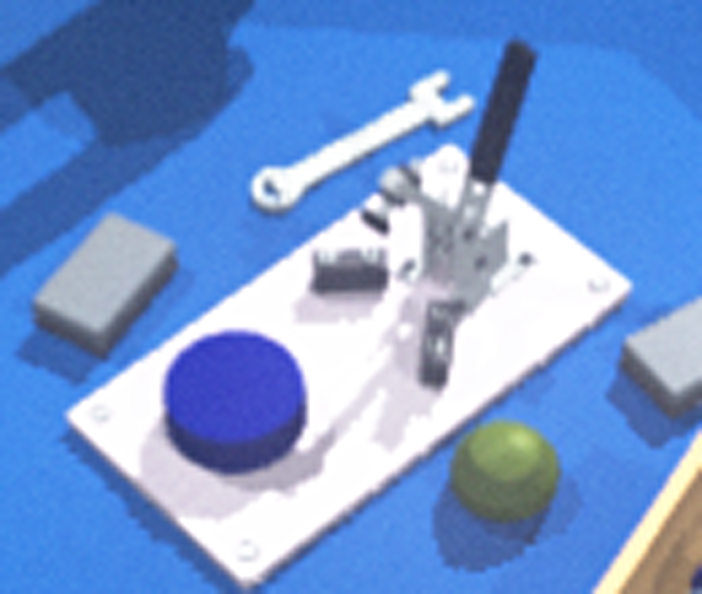

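The top crop gives plate corners (143,80), (723,210), (664,512), (68,376), with the disc's top face centred near (560,337). The scene crop gives corners (450,147), (630,287), (245,580), (70,415) and disc centre (235,388). The lever stands upright with its tip at (519,45).

```bash
cat > h.py <<'E'
import numpy as np, cv2
from scipy.optimize import least_squares
from scipy.spatial.transform import Rotation as R
from station import viewer
F=np.diag([1.,-1,-1])
def proj(P,par,T=None):
    T=par["pose"] if T is None else T
    K=np.array([[par["fx"],0,par["cx"]],[0,par["fy"],par["cy"]],[0,0,1]])
    c=(np.atleast_2d(P)-T[:3,3])@T[:3,:3]@F
    return cv2.projectPoints(c,np.zeros(3),np.zeros(3),K,par["dist"])[0][:,0]
def jig2w(q,P):
    c,s=np.cos(q[2]),np.sin(q[2]); P=np.atleast_2d(P).astype(float)
    return np.c_[q[0]+c*P[:,0]-s*P[:,1],q[1]+s*P[:,0]+c*P[:,1],P[:,2]]
E
python3 - <<'E'
from h import *
t,s=viewer.camera_params("top"),viewer.camera_params("scene")
C=np.array([[165,-85,12],[-165,-85,12],[-165,85,12],[165,85,12]])
ut=np.array([[143,80],[723,210],[664,512],[68,376],[560,337]]); ut=[290,145]+(ut+.5)/6-.5
us=np.array([[630,287],[245,580],[70,415],[450,147],[235,388]]); us=[240,190]+(us+.5)/5.4-.5
lt=[290,145]+(np.array([137,143])+.5)/6-.5; ls=[240,190]+(np.array([519,47])+.5)/5.4-.5
def fit(wt,ws):
    f=lambda q:np.r_[wt*(proj(jig2w(q,C),t)-ut[:4]).ravel(),ws*(proj(jig2w(q,C),s)-us[:4]).ravel()]
    return least_squares(f,[520,0,1.4])
for w in((1,0),(0,1),(1,1)):
    r=fit(*w);q=r.x;print(w,q.round(4),r.fun.round(2))
    g=lambda p:np.r_[w[0]*(proj([p[0],p[1],47],t)[0]-ut[4]),w[1]*(proj([p[0],p[1],47],s)[0]-us[4])]
    d=least_squares(g,[500,-100]);c_,s_=np.cos(q[2]),np.sin(q[2])
    print("disc",d.x.round(1),d.fun.round(2),"in jig",(np.array([[c_,s_],[-s_,c_]])@(d.x-q[:2])).round(1))
tip=jig2w(q,[96+160*np.cos(1.34),0,188])
print("tip pred",proj(tip,t),lt,proj(tip,s),ls)
# bystanders roughly (top view, z=15)
for n,u,z in(("padc",(320,140),26),("padf",(371,243),26),("wrench1",(328,231),5),("wrench2",(288,216),5),("pw",(364,154),25),("tum",(468,167),50),("jar",(446,278),75),("spray",(180,150),100)):
    p=least_squares(lambda p:proj([p[0],p[1],z],t)[0]-u,[500,0]).x;print(n,p.round(0),(np.array([[c_,s_],[-s_,c_]])@(p-q[:2])).round(0))
E
```

```text
(1, 0) [ 549.967  -131.8774    1.3517] [-0.24  0.38 -0.34  0.42  0.26 -0.21  0.3  -0.55 -0.   -0.   -0.    0.
 -0.   -0.   -0.   -0.  ]
disc [ 518.9 -214. ] [ 0.  0. -0. -0.] in jig [-86.9  12.5]
(0, 1) [ 552.1454 -131.802     1.3475] [-0.   -0.   -0.    0.    0.   -0.    0.   -0.    0.39 -0.14  0.1   0.45
 -0.56 -0.14  0.08 -0.37]
disc [ 524.8 -219.1] [ 0. -0. -0.  0.] in jig [-91.2   7.4]
(1, 1) [ 550.9474 -131.7414    1.35  ] [-0.21  0.04 -0.36  0.22  0.15 -0.44  0.24 -0.93  0.06 -0.39 -0.06  0.3
 -0.8  -0.21 -0.3  -0.54]
disc [ 521.2 -215.9] [ 0.57 -0.72 -0.27 -1.13] in jig [-88.6  10.6]
tip pred [[316.8260419  169.41334152]] [312.41666667 168.41666667] [[333.61342949 199.11982863]] [335.7037037 198.2962963]
padc [729. -12.] [ 156. -147.]
padf [ 386. -176.] [-80. 151.]
wrench1 [425. -41.] [ 61. 143.]
wrench2 [473.  91.] [200. 125.]
pw [ 682. -159.] [   2. -134.]
tum [ 633. -492.] [-333. -159.]
jar [ 282. -389.] [-310.  206.]
spray [663. 425.] [568.  13.]
```

Jig pose is about (551, -132), yaw 1.350, and the disc is at about jig (-88, 10). I'll push it home with the two fingers 40 mm apart, cradling its rear.

```bash
cat >> h.py <<'E'
from station import env,set_gripper
Q=np.array([550.9,-131.7,1.35])
def J(x,y,z): return jig2w(Q,[x,y,z])[0]
def ori():
    out=[]
    for sg in(1,-1):
        y=sg*np.array([-np.sin(Q[2]),np.cos(Q[2]),0]);z=np.array([0,0,-1.])
        o=R.from_matrix(np.c_[np.cross(y,z),y,z]).as_quat()
        j=env.ik(J(0,0,200),o)
        if j is not None: out.append((abs(j[5]),list(o)))
    return min(out)[1]
def st(m=""):
    s=env.read_state();d=s["tool_pos"]-J(0,0,0);c,n=np.cos(Q[2]),np.sin(Q[2])
    f=s["force"];print(m,round(s["time_s"],2),"jig",np.round([c*d[0]+n*d[1],-n*d[0]+c*d[1],d[2]],1),"F",np.round([c*f[0]+n*f[1],-n*f[0]+c*f[1],f[2]],1),"w",round(s["width"],1))
E
cat > run1.py <<'E'
from h import *
o=ori()
env.reach(J(-175,10,300),o); st("above")
set_gripper(40)
env.move_l(J(-175,10,102),rate=200); st("down")
print(env.move_l(J(-120,10,102),rate=60,f_stop=12)); st("touch")
print(env.move_l(J(-62,1,102),rate=50,f_stop=18)); st("near")
print(env.move_l(J(-44,0,102),rate=20,f_stop=15)); st("home")
E
python3 run1.py
```

```text
above 3.39 jig [-174.4    9.8  300. ] F [-0.1  1.1  0.5] w 87.9
down 5.41 jig [-175.2    9.3  102.9] F [0.8 0.4 0.2] w 39.8
False
touch 6.47 jig [-119.9   10.2  101.9] F [ 0.3  0.9 -0.2] w 40.2
False
near 7.8 jig [-62.    0.9 102.1] F [ 0.3 -0.7 -0.1] w 39.7
True
home 8.46 jig [-50.3  -0.7 102.2] F [-4.5 -0.7  0. ] w 40.0
```

It stopped at exactly the predicted home position (-50.3). I'll press once more to confirm, then back off and look.

```bash
python3 - <<'E'
from h import *
print(env.move_l(J(-46,0,102),rate=15,f_stop=18)); st("press")
env.move_l(J(-95,0,102),rate=150); env.move_l(J(-95,0,270),rate=250); set_gripper(0)
env.reach(J(-200,0,290),ori()); st("off")
a=viewer.camera("top");b=viewer.camera("scene")
q=Q
def crop(im,n,x0,y0,w,h,k):
    im=im.copy(); par=viewer.camera_params(n); v=cv2.resize(im[y0:y0+h,x0:x0+w],None,fx=k,fy=k,interpolation=cv2.INTER_CUBIC)
    th=np.linspace(0,6.283,60); p=proj(jig2w(Q,np.c_[45*np.cos(th),45*np.sin(th),47+0*th]),par)
    for u in ((p-[x0,y0]+.5)*k-.5): cv2.circle(v,tuple(int(round(i)) for i in u),1,(0,255,255),-1)
    return v
cv2.imwrite("pics/c1.png",np.hstack([crop(a,"top",300,150,110,85,3.6),crop(b,"scene",250,190,110,85,3.6)]))
E
```

```text
True
press 8.72 jig [-50.1  -0.7 102.1] F [-4.1  0.7  2.4] w 40.3
off 11.24 jig [-2.008e+02  2.000e-01  2.900e+02] F [ 0.9 -0.5 -0.6] w 0.4
```

View pics/c1.png

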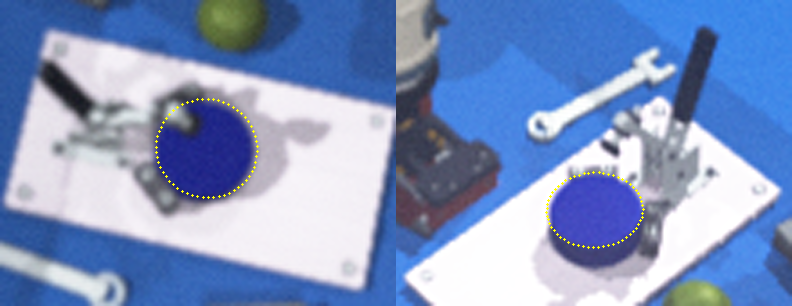

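In both views the yellow ring (the seated disc as computed) coincides with the disc, at about (207,148) in the left panel and (595,210) in the right. The disc is home and the lever is still up. Next I'll throw the lever along its arc.

```bash
cat > run2.py <<'E'
from h import *
r,off=140,6.5
def P(th,r=r):
    f=1.34-th
    x=96+r*np.cos(f)-off*np.sin(f); z=32+r*np.sin(f)+off*np.cos(f)
    return J(x-10,0,z+env.tips_ahead)
a=P(-.15); 
env.move_l([a[0],a[1],290],rate=250); env.move_l(a,rate=120); st("start")
for th in np.arange(0,1.21,.15):
    h=env.move_l(P(th),rate=70,f_stop=30); st(f"th {th:.2f} {h}")
    if h: raise SystemExit
h=env.move_l(P(1.30),rate=40,f_stop=20); st(f"th 1.30 {h}")
E
python3 run2.py
```

```text
start 13.12 jig [ 90.2  -0.  251.9] F [0.5 0.3 0.1] w 0.4
th 0.00 False 13.57 jig [112.4  -0.  250. ] F [-0.4  0.   0.5] w 0.6
th 0.15 False 14.03 jig [1.324e+02 2.000e-01 2.441e+02] F [-0.4 -0.2  0.5] w 0.5
th 0.30 False 14.47 jig [1.517e+02 1.000e-01 2.357e+02] F [-0.3  0.1  0.3] w 0.5
th 0.45 False 14.93 jig [1.695e+02 2.000e-01 2.245e+02] F [-0.   0.2  0.2] w 0.9
th 0.60 False 15.38 jig [1.853e+02 2.000e-01 2.107e+02] F [-0.8 -0.1  0. ] w 0.5
th 0.75 False 15.82 jig [199.    0.2 194.8] F [ 0.2  0.3 -0.5] w 0.6
th 0.90 False 16.27 jig [210.1   0.3 176.9] F [-0.5  0.5  0.1] w 0.6
th 1.05 False 16.73 jig [2.184e+02 2.000e-01 1.577e+02] F [ 0.  -0.6  0.2] w 0.8
th 1.20 False 17.18 jig [223.8   0.3 137.2] F [-0.4  0.1  0.7] w 0.0
th 1.30 False 17.68 jig [2.256e+02 1.000e-01 1.239e+02] F [ 0.7 -0.2  0.4] w 0.3
```

The force readings are near zero where the spring should resist, so I need to check the lever.

```bash
python3 - <<'E'
from h import *
b=viewer.camera("scene");a=viewer.camera("top")
f=lambda im,x,y:cv2.resize(im[y:y+110,x:x+100],None,fx=4,fy=4,interpolation=cv2.INTER_CUBIC)
cv2.imwrite("pics/c2.png",np.hstack([f(a,270,130),f(b,290,150)]))
E
```

```text
(no output)
```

View pics/c2.png

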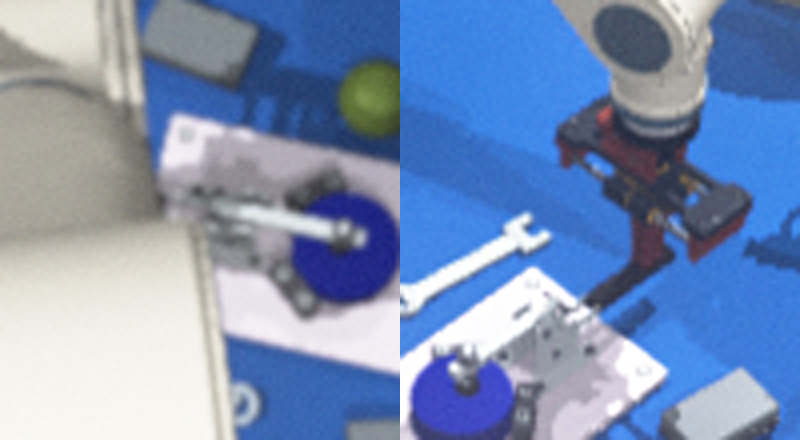

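The lever is down under the fingertips (about (640,275) on the right) and the foot is on the disc (about (462,375)). I'll press down to the stop to confirm, lift off, and look again.

```bash
python3 - <<'E'
from h import *
p=env.read_state()["tool_pos"]
h=env.move_l([p[0],p[1],p[2]-8],rate=15,f_stop=15); st(f"press {h}")
env.move_l([p[0],p[1],300],rate=200); env.reach(J(300,0,330),ori()); env.hold(.3); st("off")
b=viewer.camera("scene");a=viewer.camera("top")
s,t=viewer.camera_params("scene"),viewer.camera_params("top")
def f(im,par,x,y):
    v=cv2.resize(im[y:y+110,x:x+100],None,fx=4,fy=4,interpolation=cv2.INTER_CUBIC)
    th=np.linspace(0,6.283,60); p=proj(jig2w(Q,np.r_[np.c_[45*np.cos(th),45*np.sin(th),47+0*th],[[256,0,36]]]),par)
    for u in ((p-[x,y]+.5)*4-.5): cv2.circle(v,tuple(int(round(i)) for i in u),1,(0,255,255),-1)
    return v
cv2.imwrite("pics/c3.png",np.hstack([f(a,t,290,130),f(b,s,280,180)]))
E
```

```text
press True 18.07 jig [ 2.257e+02 -2.000e-01  1.232e+02] F [-0.6  2.1  7.9] w 0.4
off 19.82 jig [2.990e+02 1.000e-01 3.293e+02] F [-0.6  0.6 -0.6] w 0.4
```

View pics/c3.png

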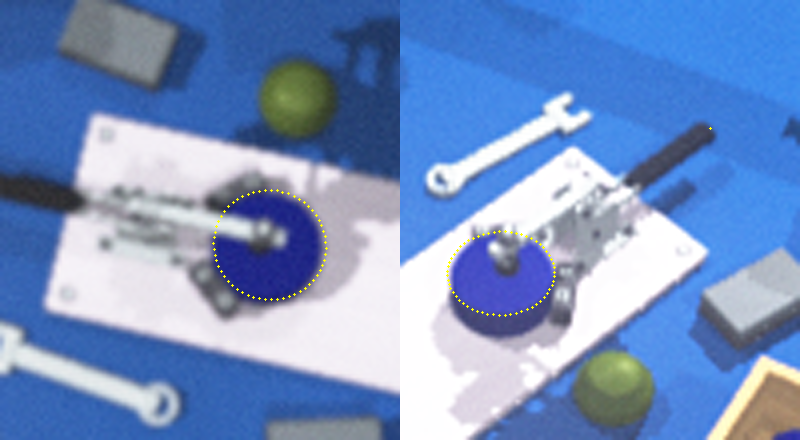

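The lever lies level and locked, with its tip at (710,128) on the predicted locked point. The disc is within the seat ring and the foot is on it at about (505,255). The press met the hard stop, the arm is clear, and the bystanders in view look unmoved.

```bash
python3 -c "
from station import workorder
print(workorder.sign_off())"
```

```text
the job is handed in; nothing more can be done
None
```

I pushed the disc home in the V, threw the lever to its locked stop with the foot on the disc, and handed the job in at about 20 s; sign-off gave no verdict, and I checked the foot only by camera, not its force.

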